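# Make up two power-supply repair kits

### The job

Make up the two repair kits. The square tray gets the cooling kit: stand the large heatsink in it, fins up, and set the fan flat and square on top of the heatsink; the long tray gets the supply kit: the transformer in its larger bay and the tall capacitor in its smaller bay, both upright on the tray floor. Set things down rather than dropping them, and leave the small heatsink and the short capacitor where they stand.

Things in the scene. Friction and masses are not known exactly. Their poses are not given: they have to be found in the camera images.
- long_tray: Kit tray for the supply kit: long, shallow, open white plastic tray with a black floor, 142 (x) by 80 (y) by 12 mm high, fixed to the bench. Floor 3 mm thick, walls 4 mm thick, rising 9 mm above the floor. A cross wall divides it into two bays: the larger, 76 by 72 mm inside, is centred at x = -29 mm; the smaller, 54 by 72 mm inside, is centred at x = +40 mm (both at y = 0). Origin: centre of the underside of the whole tray; z up.
- square_tray: Kit tray for the cooling kit: square, shallow, open white plastic tray with a black floor and a single bay, 86 by 86 by 12 mm high, 78 by 78 mm inside, fixed to the bench. Floor 3 mm thick, walls rising 9 mm above the floor. Origin: centre of the underside; z up, x and y along its sides.
- heatsink: Large finned heatsink, bare aluminium, 50 by 50 mm and 30 mm high, standing on its 6 mm base plate with 8 upright fins running along its x; about 0.12 kg. Origin: centre of the underside; z up, x and y along its sides.
- fan: Square black cooling fan with a round hub and grey blades, 50 by 50 mm and 15 mm thick, lying flat; about 0.04 kg. Gripped by its outer frame. Origin: centre of the underside; z up, x and y along its sides.
- transformer: Small mains transformer: a laminated steel core 48 (x) by 22 (y) by 40 mm high with flat ends facing +x and -x, and a copper winding through it that bulges out to 44 mm along y between 7 and 33 mm height; about 0.28 kg. Best gripped by the core's flat ends (48 mm, fingers closing along x). Origin: centre of the underside; z up.
- tall_capacitor: The larger of two round capacitors: upright black can with a bare metal top, 35 mm diameter, 50 mm high, about 0.065 kg. Origin: centre of the underside; z along the can's axis, up.
- small_heatsink: Small finned heatsink, bare aluminium, 30 by 30 mm and 24 mm high with 5 fins. Belongs to neither kit. Origin: centre of the underside.
- short_capacitor: The smaller of the two round capacitors: upright black can with a bare metal top, 22 mm diameter, 28 mm high. Belongs to neither kit. Origin: centre of the underside.
Things that resemble listed ones, but are neither listed nor needed, are in the scene too. What is shaped like the heatsink but pink or turquoise is not meant. What is shaped like the fan but red is not meant.

How it is judged (in metres and radians):
At the end, for the whole second after the job is handed in: Heatsink on the square tray's floor; fan flat on it, centred within 10 mm, square within 0.25 rad; transformer on the larger bay's floor, tall capacitor on the smaller's, all inside the walls, upright within 0.1 rad, released, at rest; small heatsink and short capacitor within 20 mm of their starts (x of heatsink in the frame of square_tray between -0.018 and 0.018 m and y of heatsink in the frame of square_tray between -0.018 and 0.018 m and z of heatsink in the frame of square_tray between 0.001 and 0.006 m and horizontal distance between fan and heatsink below 0.01 m and z of fan in the frame of heatsink between 0.027 and 0.034 m and (angle between the x axis of fan and the x axis of heatsink, either way round below 0.25 rad or angle between the x axis of fan and the y axis of heatsink, either way round below 0.25 rad) and x of transformer in the frame of long_tray between -0.049 and -0.009 m and y of transformer in the frame of long_tray between -0.02 and 0.02 m and z of transformer in the frame of long_tray between 0.001 and 0.006 m and x of tall_capacitor in the frame of long_tray between 0.028 and 0.052 m and y of tall_capacitor in the frame of long_tray between -0.022 and 0.022 m and z of tall_capacitor in the frame of long_tray between 0.001 and 0.006 m and angle between each of heatsink, fan, transformer, tall_capacitor's own z axis and vertical below 0.1 rad and linear speed of each of heatsink, fan, transformer, tall_capacitor below 0.02 m/s and angular speed of each of heatsink, fan, transformer, tall_capacitor below 0.2 rad/s and distance of each of small_heatsink, short_capacitor from where it was at the start of the episode below 0.02 m); the robot touches nothing.
It fails at once if the small heatsink or the short capacitor is moved more than 20 mm (distance of any of small_heatsink, short_capacitor from where it was at the start of the episode above 0.02 m).
It fails at once if a kit part is dropped or thrown (free of the fingers and faster than 0.75 m/s: a fall of some 30 mm) ((linear speed of heatsink above 0.75 m/s and contact force between heatsink and the fingers below 0.05 N) or (linear speed of fan above 0.75 m/s and contact force between fan and the fingers below 0.05 N) or (linear speed of transformer above 0.75 m/s and contact force between transformer and the fingers below 0.05 N) or (linear speed of tall_capacitor above 0.75 m/s and contact force between tall_capacitor and the fingers below 0.05 N)).
It also fails if it takes over 102 s, if anything falls off the work surface, if the arm or the gripper's body presses on something with over 40 N, if the wrist force passes 120 N, or if a joint passes its speed limit or range.

### The arm

A 6-joint arm with a two-finger parallel gripper is mounted at the origin on the work surface. World frame = base frame: x ahead of the robot, y to its left, z up, the work surface at z = 0. Lengths are in m, angles in degrees, forces in N, time in s.
With the tool pointing down it reaches from about 0.3 to 0.75 m from the base axis. Payload 8.5 kg.
Tool frame: the origin (TCP) lies on the centre line of the jaws, within the pads' length; the fingertips stand 19 mm ahead of it and the grasp point (between the pads) is the TCP (env.tcp_to_tips is the z of the fingertips in the tool frame, in m); z points along the fingers, y is the line along which they close (so a half turn about z gives the same grasp; the last joint's range is limited). The gripper opens to 85 mm and grips with 20 to 120 N. Pads are 22 mm wide; open, the fingers measure 114 mm over their backs; the gripper's body (76 mm by 85 mm) begins 54 mm behind the grasp point. The pads swing forward as they close: fully open they stand 13 mm farther back than shut.
Start: joints at [51.664, 21.807, 74.336, -0, 83.858, -12.336], TCP at [0.241, 0.494, 0.25] pointing down, gripper open.
Joint ranges: [-178.18, 178.18], [-50.72, 133.34], [12.68, 142.11], [-81.47, 261.47], [9.98, 163.14], [-165.26, 165.26]. Speed limits (degrees/s): [136.94, 136.94, 180, 180, 180, 180].

### API

Orientations are given as a 3x3 rotation matrix whose columns are the frame's x, y, z axes.
In Python, from rig import env gives the robot as it stands.
- The arm moves only by the tool servo_tool, never from a script. Its argument "steps" is a list of rows, each an object of numbers: "tx", "ty", "tz": the shift along the world's x, y, z in cm; "yaw": the turn about the world's z in degrees; "claw": the finger opening in cm, from 0 to 8.54. In form: [{"tx": .., "ty": .., "tz": .., "yaw": .., "claw": ..}, ...]. A call has 1 to 20 rows; each row shifts and turns the commanded pose from where the row before left it; what a row does not reach is not made up. A row lasts 1/10 s, in which the tool goes at most 50 mm and 8.59 degrees, less where a joint would pass 70% of its speed; a pose out of reach is approached as far as the arm can. A call with a gripper value outside its range is refused whole. The fingers move at their own pace and stop on an object; "newtons" is the grip in N (left out, the last holds). Time passes only in rows, so rows that do not move let the fingers close. It gives the time, the measured TCP pose, the force, the opening and the grip force at its end, in the units of the state.
- env.observe(): the state, without advancing time (a new reading comes with each control period).
- env.get_image(name): name is "scene" or "top" or "wrist"; returns (picture, depth): 384x512x3 uint8, red, green, blue; 384x512 float32, m along the optical axis (not along the pixel's ray), 0 where there is no reading.
- env.camera_model(name): a dict with "fovy" (degrees; the focal length in pixels is half the picture's height over the tangent of half this angle, whatever the lens; pixels are square), "cx", "cy" (the principal point, pixels), "dist_coeffs" ([k1, k2, p1, p2, k3] as OpenCV has them; the pictures are not rectified), "T" (4x4, takes a point from camera to world coordinates). Camera axes: x right, y down, z forward; pixel columns grow to the right and rows downward; lengths in m; the calibration is good to about 2 mm. A picture is of the moment at which its call begins: read the wrist's pose just before it. camera_model takes no time and is no camera call; for the wrist camera it gives the pose at the moment of the call.
- env.close_job(): hands the job in; it is judged then, once.
The state is a dict: "time_s": time; "q": joint angles; "qvel": joint speeds; "joint_efforts": joint torques, N m; "position": TCP position; "tool_rot": TCP orientation; "ft_force": force on the tool from outside, world axes, zero at the start; "wrist_torque": the same for the moment, N m; "grip_width": finger opening in m; "gripper_force": force on a finger pad.
Only numpy, scipy, OpenCV 4.12 (cv2) and the standard library are available. Lean on these libraries where they do the work, as an engineer would, in place of code of your own. Each camera call takes 0.05 s, during which the arm holds its last target. There are 200 camera calls.

## Working session

There is one attempt and no reset: what is moved stays moved. The work goes in short steps, Python scripts to look and compute and a tool call to move; the robot and the scene stay as the last step left them, time stands still between calls to the robot, and variables do not carry over. Pictures are saved under pics/ and viewed, at most 14 in all, crops included, and the job is handed in when it is done.

Besides the shell and the picture viewer there is one more tool, called in YAML: its name, and indented under it one key for each argument. servo_tool: Moves the arm, as the interface text tells. Its arguments: {"type":"object","properties":{"steps":{"type":"array"},"newtons":{"type":"number"}},"required":["steps"]}

```bash
mkdir -p pics
cat > h.py <<'E'
import numpy as np, cv2
from rig import env
def shot(n,f=None):
    m=env.camera_model(n); im,d=env.get_image(n)
    np.savez('/tmp/%s.npz'%n,im=im,d=d,T=m['T'],K=[m['fovy'],m['cx'],m['cy']],dist=m['dist_coeffs'])
    if f: cv2.imwrite('pics/'+f,im[:,:,::-1])
    return load(n)
def load(n):
    z=np.load('/tmp/%s.npz'%n); im,d=z['im'],z['d']; h,w=d.shape
    f=h/2/np.tan(np.radians(z['K'][0])/2); K=np.array([[f,0,z['K'][1]],[0,f,z['K'][2]],[0,0,1]])
    v,u=np.mgrid[:h,:w]; p=cv2.undistortPoints(np.stack([u,v],-1).reshape(-1,1,2).astype(np.float64),K,z['dist']).reshape(h,w,2)
    P=np.dstack([p[...,0]*d,p[...,1]*d,d])
    W=P@z['T'][:3,:3].T+z['T'][:3,3]; W[d==0]=np.nan
    return im,W
E
python3 - <<'E'
from h import *
for n in('top','scene'):
    im,W=shot(n); cv2.imwrite(f'pics/{n}0.png',cv2.resize(im[:,:,::-1],(800,600),interpolation=cv2.INTER_CUBIC))
    print(env.camera_model(n)['T'])
print(env.observe())
E
```

```text
[[-0.01866841 -0.99369146  0.11058378  0.42122506]
 [-0.99969987  0.02030646  0.01370493 -0.01339028]
 [-0.01586404 -0.11029474 -0.99377231  1.04376359]
 [ 0.          0.          0.          1.        ]]
[[ 0.72411575  0.45057919 -0.5221444   0.92178824]
 [ 0.68967184 -0.4763915   0.5453475  -0.38083824]
 [-0.00302292 -0.755003   -0.65571437  0.54031043]
 [ 0.          0.          0.          1.        ]]
{'time_s': 0.1, 'q': array([ 5.16633933e+01,  2.18371985e+01,  7.43781180e+01,  7.58542867e-04,
        8.38585616e+01, -1.23341120e+01]), 'qvel': array([-0.03855633, -0.11477794, -0.19805376,  0.07631142,  0.01869291,
       -0.03045356]), 'joint_efforts': array([ 3.79822493e-03, -4.49220085e+01, -2.31655884e+01, -2.12886125e-04,
        3.71686940e-03, -2.17302409e-05]), 'position': array([0.24096344, 0.49414772, 0.24978636]), 'tool_rot': array([[-8.98774217e-01,  4.38411052e-01, -8.10124059e-04],
       [ 4.38411706e-01,  8.98773703e-01, -1.00322741e-03],
       [ 2.88292215e-04, -1.25684280e-03, -9.99999169e-01]]), 'ft_force': array([0.50188287, 0.22632231, 0.28948387]), 'wrist_torque': array([-0.06198664, -0.01305384,  0.00440079]), 'gripper_force': 0.0, 'grip_width': 0.08516677755444269}
```

View pics/top0.png

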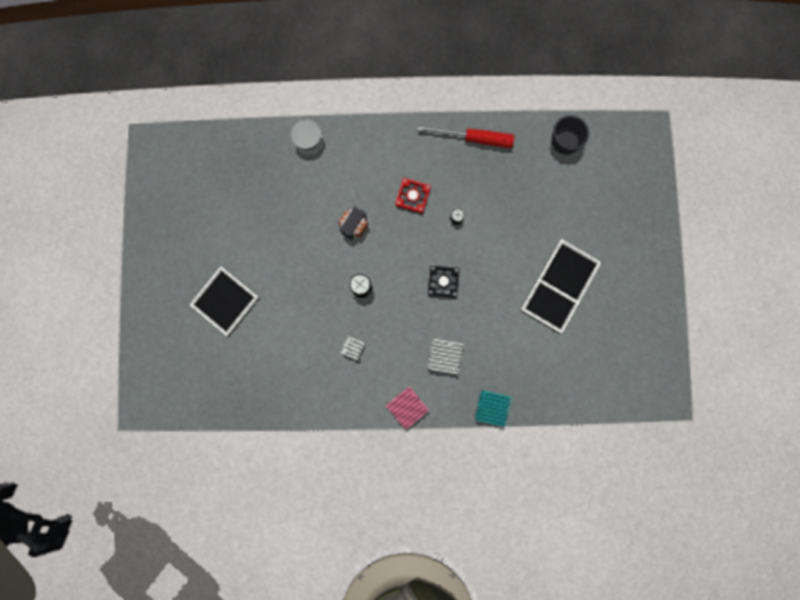

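View pics/scene0.png

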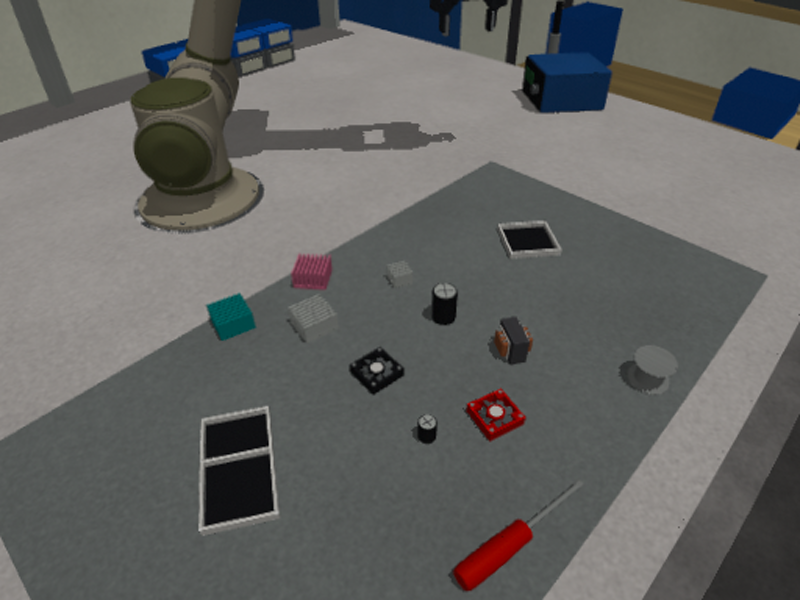

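Top view (800x600 px): bare heatsink (446,357), with pink (407,409), turquoise (493,409) and small heatsink (352,348) as look-alikes. Black fan (444,281), with the red one at (413,195). Tall capacitor (361,287), short one (457,216), transformer (354,222). Square tray (224,300), long tray (562,285) with its smaller bay at the lower left.

Run:
```python
from h import *
im,W=load('top')
cv2.imwrite('pics/crop1.png',cv2.resize(im[120:280,200:400,::-1],(750,600),interpolation=cv2.INTER_CUBIC))
pts=dict(hs=(446,357),fan=(444,281),tr=(354,222),tc=(361,285),sh=(352,348),sc=(457,216),sq=(224,300),lt=(562,285))
z=W[...,2]; table=np.nanmedian(z[100:260,100:420]); print('table',table)
for k,(u,v) in pts.items():
    u/=1.5625;v/=1.5625
    if k in('sq','lt'): m=(im.min(2)>150)
    else: m=(z>table+.010)
    vv,uu=np.mgrid[:384,:512]; r=36 if k in('sq','lt') else 16
    m&=(abs(uu-u)<r)&(abs(vv-v)<r)&~np.isnan(z)
    n,l,s,c=cv2.connectedComponentsWithStats(m.astype(np.uint8))
    if n<2: print(k,'none');continue
    i=1+s[1:,4].argmax(); q=W[l==i]; zt=np.percentile(q[:,2],85)
    if k not in('sq','lt'): q=q[q[:,2]>zt-.008]
    R=cv2.minAreaRect((q[:,:2]*1000).astype(np.float32))
    print(k,s[i,4],'z',zt.round(4),np.round(R[0],1),np.round(R[1],1),round(R[2],1),'mean',(q.mean(0)*1000).round(1))
```

```text
table 0.0015462178972505125
hs 27 z 0.0327 [464.3 -77.8] [47.4  2.3] 78.7 mean [464.1 -78.4  30.1]
fan 221 z 0.0171 [569.  -72.8] [50.  49.9] 84.5 mean [568.8 -72.5  15.2]
tr 279 z 0.0417 [671.1  79.9] [39.7 47.4] 54.8 mean [671.1  80.   39.6]
tc 164 z 0.0529 [560.9  66.6] [33.4 31. ] 44.7 mean [560.9  66.8  51.1]
sh 12 z 0.0266 [464.9  80.8] [28.2  1.9] 67.3 mean [464.9  81.   24.7]
sc 63 z 0.0309 [679.6 -99. ] [18.8 19.1] 1.1 mean [680.  -99.1  28.8]
sq 228 z 0.0144 [544.3 310. ] [92.3 89.8] 50.1 mean [544.6 310.3  10.8]
lt 348 z 0.0137 [ 558.9 -277.3] [ 84.3 148. ] 58.0 mean [ 558.3 -276.    10.6]
```

View pics/crop1.png

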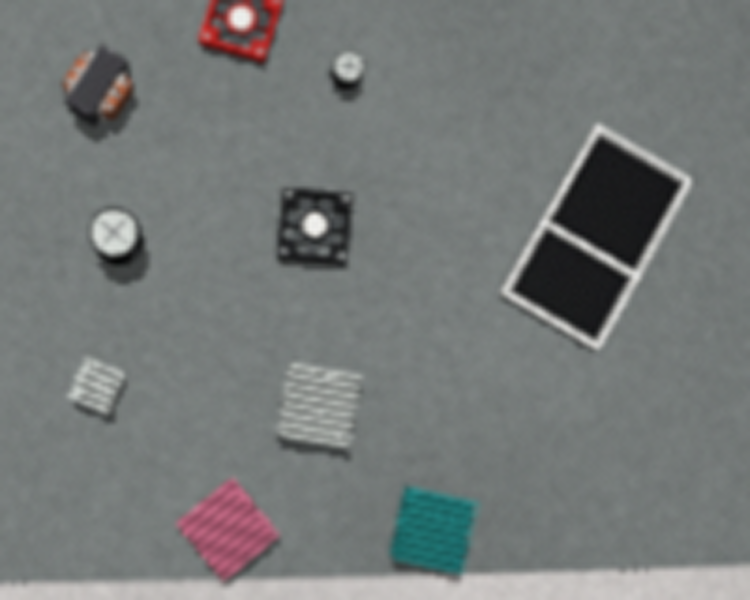

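Run:
```python
from h import *
im,W=load('top'); z=W[...,2]
vv,uu=np.mgrid[:384,:512]
for k,u,v,r,h in(('hs',446,357,14,.024),('sh',352,348,9,.018)):
    m=(z>h)&(abs(uu-u/1.5625)<r)&(abs(vv-v/1.5625)<r)
    q=W[m]; R=cv2.minAreaRect((q[:,:2]*1000).astype(np.float32)); print(k,m.sum(),R,q.mean(0))
# transformer core top: dark & high
for k,u,v,r,h in(('core',354,222,16,.036),):
    m=(z>h)&(abs(uu-u/1.5625)<r)&(abs(vv-v/1.5625)<r)
    q=W[m]; print(m.sum(),cv2.minAreaRect((q[:,:2]*1000).astype(np.float32)),q.mean(0))
# tray: white corners, exact via minAreaRect box
for k,u,v in(('sq',224,300),('lt',562,285)):
    m=(im.min(2)>150)&(abs(uu-u/1.5625)<36)&(abs(vv-v/1.5625)<36)
    q=W[m][:,:2]*1000; print(k,cv2.boxPoints(cv2.minAreaRect(q.astype(np.float32))).round(0).tolist())
print(env.camera_model('wrist')['T'], env.tcp_to_tips)
```

```text
hs 163 ((441.00048828125, -72.56001281738281), (49.75413131713867, 50.008506774902344), 78.6336898803711) [ 0.44140979 -0.07295932  0.03017545]
sh 53 ((458.5279541015625, 83.69630432128906), (28.556228637695312, 29.549007415771484), 67.38146209716797) [0.45817732 0.08326653 0.02483626]
167 ((671.9540405273438, 81.01266479492188), (33.009456634521484, 48.042701721191406), 50.13142776489258) [0.67080623 0.07997184 0.04047774]
sq [[480.0, 303.0], [549.0, 246.0], [608.0, 317.0], [539.0, 374.0]]
lt [[474.0, -274.0], [599.0, -352.0], [644.0, -281.0], [518.0, -203.0]]
[[ 4.37940104e-01  8.68073264e-01  2.33788953e-01  1.82555973e-01]
 [ 8.99003724e-01 -4.22618375e-01 -1.14830371e-01  5.24398683e-01]
 [-8.77668009e-04  2.60465964e-01 -9.65482631e-01  3.73109069e-01]
 [ 0.00000000e+00  0.00000000e+00  0.00000000e+00  1.00000000e+00]] 0.019
```

servo_tool:
  steps:
    - {"tx": 1.43,"ty": -4.05,"yaw": 1.05,"claw": 7.5}
    - {"tx": 1.43,"ty": -4.05,"yaw": 1.05}
    - {"tx": 1.43,"ty": -4.05,"yaw": 1.05}
    - {"tx": 1.43,"ty": -4.05,"yaw": 1.05}
    - {"tx": 1.43,"ty": -4.05,"yaw": 1.05}
    - {"tx": 1.43,"ty": -4.05,"yaw": 1.05}
    - {"tx": 1.43,"ty": -4.05,"yaw": 1.05}
    - {"tx": 1.43,"ty": -4.05,"yaw": 1.05}
    - {"tx": 1.43,"ty": -4.05,"yaw": 1.05}
    - {"tx": 1.43,"ty": -4.05,"yaw": 1.05}
    - {"tx": 1.43,"ty": -4.05,"yaw": 1.05}
    - {"tx": 1.43,"ty": -4.05,"yaw": 1.05}
    - {"tx": 1.43,"ty": -4.05,"yaw": 1.05}
    - {"tx": 1.41,"ty": -4.05,"yaw": 1.0}
    - {"tz": -3}
    - {"tz": -3}
    - {"tz": 0}
    - {"tz": 0}

```text
invalid input at $.steps[0]: expected keys tx, ty, tz, yaw, claw
```

Run:
```python
from h import *
im,W=shot('wrist','w1.png'); o=env.observe()
print(o['position'],o['tool_rot'][:,1],o['grip_width'])
z=W[...,2]; print(np.nanpercentile(z,[5,25,50,95]))
m=(z>.024)&(z<.05)&(np.hypot(W[...,0]-.441,W[...,1]+.0725)<.045)
q=W[m]; print(m.sum(),cv2.minAreaRect((q[:,:2]*1000).astype(np.float32)),q.mean(0))
```

```text
[0.24100601 0.49417142 0.24987315] [ 0.43838402  0.89878717 -0.0010312 ] 0.0857288950796579
[-1.36708566e-03 -5.09878283e-04  1.75857628e-04  3.21601221e-01]
0 ((0.0, 0.0), (0.0, 0.0), 0.0) [nan nan nan]<stdin>:6: RuntimeWarning: Mean of empty slice.
  ret = um.true_divide(
```

View pics/w1.png

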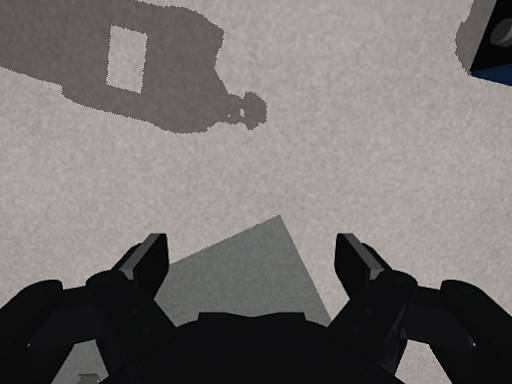

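The arm has not moved, since every row needs all five keys. The picture only shows the jaws over the mat's corner at about (280,215).

servo_tool:
  steps:
    - {"tx": 1.43,"ty": -4.05,"tz": 0,"yaw": 1.05,"claw": 7.5}
    - {"tx": 1.43,"ty": -4.05,"tz": 0,"yaw": 1.05,"claw": 7.5}
    - {"tx": 1.43,"ty": -4.05,"tz": 0,"yaw": 1.05,"claw": 7.5}
    - {"tx": 1.43,"ty": -4.05,"tz": 0,"yaw": 1.05,"claw": 7.5}
    - {"tx": 1.43,"ty": -4.05,"tz": 0,"yaw": 1.05,"claw": 7.5}
    - {"tx": 1.43,"ty": -4.05,"tz": 0,"yaw": 1.05,"claw": 7.5}
    - {"tx": 1.43,"ty": -4.05,"tz": 0,"yaw": 1.05,"claw": 7.5}
    - {"tx": 1.43,"ty": -4.05,"tz": 0,"yaw": 1.05,"claw": 7.5}
    - {"tx": 1.43,"ty": -4.05,"tz": 0,"yaw": 1.05,"claw": 7.5}
    - {"tx": 1.43,"ty": -4.05,"tz": 0,"yaw": 1.05,"claw": 7.5}
    - {"tx": 1.43,"ty": -4.05,"tz": 0,"yaw": 1.05,"claw": 7.5}
    - {"tx": 1.43,"ty": -4.05,"tz": 0,"yaw": 1.05,"claw": 7.5}
    - {"tx": 1.43,"ty": -4.05,"tz": 0,"yaw": 1.05,"claw": 7.5}
    - {"tx": 1.41,"ty": -4.05,"tz": 0,"yaw": 1.0,"claw": 7.5}
    - {"tx": 0,"ty": 0,"tz": -3,"yaw": 0,"claw": 7.5}
    - {"tx": 0,"ty": 0,"tz": -3,"yaw": 0,"claw": 7.5}
    - {"tx": 0,"ty": 0,"tz": 0,"yaw": 0,"claw": 7.5}
    - {"tx": 0,"ty": 0,"tz": 0,"yaw": 0,"claw": 7.5}

```text
time_s: 1.95
position: [0.4413, -0.0727, 0.1909]
tool_rot: [[-0.98, 0.197, -0.0], [0.197, 0.98, 0.0], [0.0, 0.0, -1.0]]
ft_force: [-0.0, 0.1, 1.0]
grip_width: 0.0752
gripper_force: 0.0
```

Run:
```python
from h import *
im,W=shot('wrist','w2.png'); o=env.observe()
print(o['position'],o['tool_rot'][:,1],o['grip_width'],o['time_s'])
z=W[...,2]; print(np.nanpercentile(z,[5,25,50,95]))
m=(z>.024)&(z<.05)&(np.hypot(W[...,0]-.441,W[...,1]+.0725)<.045)
q=W[m]; print(m.sum(),cv2.minAreaRect((q[:,:2]*1000).astype(np.float32)) if m.any() else 0,q.mean(0))
```

```text
[ 0.44161448 -0.07270619  0.19155718] [ 1.96413865e-01  9.80521011e-01 -3.75921738e-04] 0.07498771271707302 2.0
[-9.54901410e-04 -2.09837603e-05  7.10928381e-04  2.62809770e-01]
1286 ((442.24737548828125, -70.68228149414062), (49.80029296875, 50.63423156738281), 79.31671142578125) [ 0.44192372 -0.07101721  0.02889079]
```

View pics/w2.png

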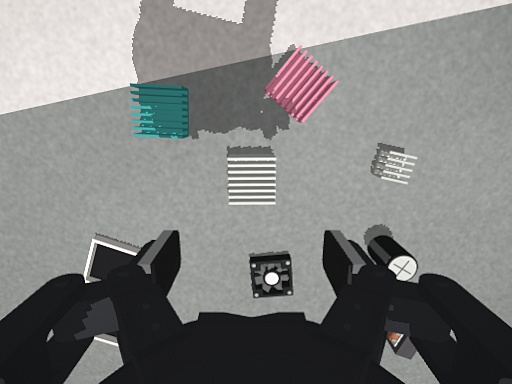

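Wrist view: the bare heatsink at (252,178) is lined up with the jaws, with turquoise (160,110) and pink (303,84) clear of it. Both measurements agree to 2 mm, so I descend.

servo_tool:
  steps:
    - {"tx": 0,"ty": 0.1,"tz": -4,"yaw": 0,"claw": 7.5}
    - {"tx": 0,"ty": 0,"tz": -4,"yaw": 0,"claw": 7.5}
    - {"tx": 0,"ty": 0,"tz": -4,"yaw": 0,"claw": 7.5}
    - {"tx": 0,"ty": 0,"tz": -3,"yaw": 0,"claw": 7.5}
    - {"tx": 0,"ty": 0,"tz": -1,"yaw": 0,"claw": 7.5}
    - {"tx": 0,"ty": 0,"tz": 0,"yaw": 0,"claw": 7.5}
    - {"tx": 0,"ty": 0,"tz": 0,"yaw": 0,"claw": 4}
    - {"tx": 0,"ty": 0,"tz": 0,"yaw": 0,"claw": 4}
    - {"tx": 0,"ty": 0,"tz": 0,"yaw": 0,"claw": 4}
    - {"tx": 0,"ty": 0,"tz": 0,"yaw": 0,"claw": 4}
    - {"tx": 0,"ty": 0,"tz": 0,"yaw": 0,"claw": 4}
    - {"tx": 0,"ty": 0,"tz": 0,"yaw": 0,"claw": 4}
    - {"tx": 0,"ty": 0,"tz": 0,"yaw": 0,"claw": 4}
  newtons: 40

```text
time_s: 3.3
position: [0.4421, -0.072, 0.0322]
tool_rot: [[-0.98, 0.197, 0.004], [0.197, 0.98, -0.002], [-0.004, -0.001, -1.0]]
ft_force: [-0.3, 1.4, 8.6]
grip_width: 0.0487
gripper_force: 40.2
```

servo_tool:
  steps:
    - {"tx": 0,"ty": 0,"tz": 2,"yaw": 0,"claw": 4}
    - {"tx": 0,"ty": 0,"tz": 4,"yaw": 0,"claw": 4}
    - {"tx": 0,"ty": 0,"tz": 4,"yaw": 0,"claw": 4}
    - {"tx": 0.85,"ty": 3.18,"tz": 0,"yaw": -2.35,"claw": 4}
    - {"tx": 0.85,"ty": 3.18,"tz": 0,"yaw": -2.35,"claw": 4}
    - {"tx": 0.85,"ty": 3.18,"tz": 0,"yaw": -2.35,"claw": 4}
    - {"tx": 0.85,"ty": 3.18,"tz": 0,"yaw": -2.35,"claw": 4}
    - {"tx": 0.85,"ty": 3.18,"tz": 0,"yaw": -2.35,"claw": 4}
    - {"tx": 0.85,"ty": 3.18,"tz": 0,"yaw": -2.35,"claw": 4}
    - {"tx": 0.85,"ty": 3.18,"tz": 0,"yaw": -2.35,"claw": 4}
    - {"tx": 0.85,"ty": 3.18,"tz": 0,"yaw": -2.35,"claw": 4}
    - {"tx": 0.85,"ty": 3.18,"tz": 0,"yaw": -2.35,"claw": 4}
    - {"tx": 0.85,"ty": 3.18,"tz": 0,"yaw": -2.35,"claw": 4}
    - {"tx": 0.85,"ty": 3.18,"tz": 0,"yaw": -2.35,"claw": 4}
    - {"tx": 0.85,"ty": 3.18,"tz": 0,"yaw": -2.35,"claw": 4}
    - {"tx": 0,"ty": 0,"tz": 0,"yaw": 0,"claw": 4}
    - {"tx": 0,"ty": 0,"tz": 0,"yaw": 0,"claw": 4}

```text
time_s: 5.0
position: [0.5428, 0.3103, 0.1311]
tool_rot: [[-0.772, 0.636, 0.001], [0.636, 0.772, 0.0], [-0.001, 0.0, -1.0]]
ft_force: [-0.1, 0.1, -1.4]
grip_width: 0.0485
gripper_force: 42.6
```

Run:
```python
from h import *
im,W=shot('wrist','w3.png'); o=env.observe()
print(o['position'],o['tool_rot'][:,1],o['grip_width'],o['time_s'])
m=(im.min(2)>140)&(W[...,2]<.02)&(np.hypot(W[...,0]-.544,W[...,1]-.31)<.075)
q=W[m]; print(m.sum(),cv2.minAreaRect((q[:,:2]*1000).astype(np.float32)) if m.any() else 0,q.mean(0))
```

```text
[0.542868   0.30959013 0.13107015] [6.36346566e-01 7.71403243e-01 2.90486277e-04] 0.048473560451472886 5.05
6362 ((530.8303833007812, 320.39959716796875), (149.80056762695312, 116.36139678955078), 51.5963020324707) [0.53433128 0.33626083 0.00195713]
```

View pics/w3.png

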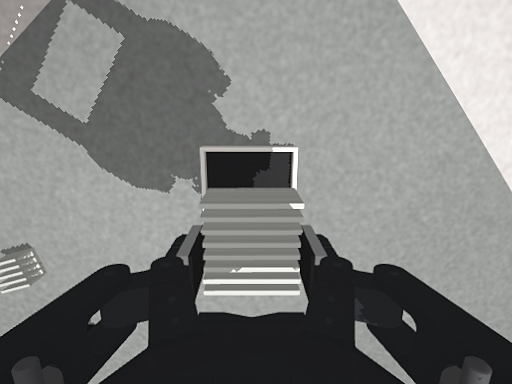

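The heatsink is held level. The tray's near rim runs (201,147)–(298,147), parallel to it, so I check the centre from that rim.

Run:
```python
from h import *
im,W=load('wrist')
a=np.nanmedian(W[148:151,203:207].reshape(-1,3),0);b=np.nanmedian(W[148:151,293:297].reshape(-1,3),0)
print(a,b,np.linalg.norm(a-b)); d=(b-a)/np.linalg.norm(b-a); n=np.array([-d[1],d[0]])
for s in(1,-1): print((a+b)[:2]/2+s*n*.041, np.degrees(np.arctan2(d[1],d[0])))
```

```text
[0.48834647 0.3047464  0.01195898] [0.53802089 0.36504019 0.01154324] 0.07812209886941407
[0.48154032 0.3609634 ] 50.515818557721005
[0.54482704 0.30882319] 50.515818557721005
```

servo_tool:
  steps:
    - {"tx": 0.15,"ty": 0,"tz": -3,"yaw": 0,"claw": 4}
    - {"tx": 0,"ty": 0,"tz": -3,"yaw": 0,"claw": 4}
    - {"tx": 0,"ty": 0,"tz": -2,"yaw": 0,"claw": 4}
    - {"tx": 0,"ty": 0,"tz": -1,"yaw": 0,"claw": 4}
    - {"tx": 0,"ty": 0,"tz": -0.4,"yaw": 0,"claw": 4}
    - {"tx": 0,"ty": 0,"tz": -0.2,"yaw": 0,"claw": 4}
    - {"tx": 0,"ty": 0,"tz": 0,"yaw": 0,"claw": 4}
    - {"tx": 0,"ty": 0,"tz": 0,"yaw": 0,"claw": 4}

```text
time_s: 5.85
position: [0.5451, 0.31, 0.0353]
tool_rot: [[-0.771, 0.637, 0.002], [0.637, 0.771, 0.001], [-0.001, 0.002, -1.0]]
ft_force: [0.7, -0.2, 2.3]
grip_width: 0.0485
gripper_force: 42.8
```

servo_tool:
  steps:
    - {"tx": 0,"ty": 0,"tz": 0,"yaw": 0,"claw": 7}
    - {"tx": 0,"ty": 0,"tz": 0,"yaw": 0,"claw": 7}
    - {"tx": 0,"ty": 0,"tz": 0,"yaw": 0,"claw": 7}
    - {"tx": 0,"ty": 0,"tz": 0,"yaw": 0,"claw": 7}
    - {"tx": 0,"ty": 0,"tz": 3,"yaw": 0,"claw": 7}
    - {"tx": 0,"ty": 0,"tz": 4,"yaw": 0,"claw": 7}
    - {"tx": 0,"ty": 0,"tz": 4,"yaw": 0,"claw": 7}
    - {"tx": 0.2,"ty": -3.48,"tz": 0,"yaw": 3.1,"claw": 7.5}
    - {"tx": 0.2,"ty": -3.48,"tz": 0,"yaw": 3.1,"claw": 7.5}
    - {"tx": 0.2,"ty": -3.48,"tz": 0,"yaw": 3.1,"claw": 7.5}
    - {"tx": 0.2,"ty": -3.48,"tz": 0,"yaw": 3.1,"claw": 7.5}
    - {"tx": 0.2,"ty": -3.48,"tz": 0,"yaw": 3.1,"claw": 7.5}
    - {"tx": 0.2,"ty": -3.48,"tz": 0,"yaw": 3.1,"claw": 7.5}
    - {"tx": 0.2,"ty": -3.48,"tz": 0,"yaw": 3.1,"claw": 7.5}
    - {"tx": 0.2,"ty": -3.48,"tz": 0,"yaw": 3.1,"claw": 7.5}
    - {"tx": 0.2,"ty": -3.48,"tz": 0,"yaw": 3.1,"claw": 7.5}
    - {"tx": 0.2,"ty": -3.48,"tz": 0,"yaw": 3.1,"claw": 7.5}
    - {"tx": 0.2,"ty": -3.48,"tz": 0,"yaw": 3.1,"claw": 7.5}
    - {"tx": 0,"ty": 0,"tz": 0,"yaw": 0,"claw": 7.5}
    - {"tx": 0,"ty": 0,"tz": 0,"yaw": 0,"claw": 7.5}

```text
time_s: 7.85
position: [0.5665, -0.0732, 0.1442]
tool_rot: [[-0.995, 0.097, -0.0], [0.097, 0.995, 0.0], [0.0, 0.0, -1.0]]
ft_force: [0.3, 0.4, -0.4]
grip_width: 0.0757
gripper_force: 0.0
```

Run:
```python
from h import *
im,W=shot('wrist','w4.png'); o=env.observe()
print(o['position'],o['tool_rot'][:,1],o['grip_width'],o['time_s'])
z=W[...,2]; m=(z>.009)&(z<.03)&(np.hypot(W[...,0]-.569,W[...,1]+.0727)<.045)
q=W[m]; print(m.sum(),cv2.minAreaRect((q[:,:2]*1000).astype(np.float32)) if m.any() else 0,q.mean(0))
im,W=shot('top'); z=W[...,2]; m=(z>.026)&(z<.05)&(np.hypot(W[...,0]-.545,W[...,1]-.31)<.045)
q=W[m]; print('hs in tray',m.sum(),cv2.minAreaRect((q[:,:2]*1000).astype(np.float32)),np.percentile(q[:,2],90))
```

```text
[ 0.56644476 -0.07234681  0.14427318] [9.55845299e-02 9.95421253e-01 3.56117668e-04] 0.07500209592849934 7.9
1984 ((570.05322265625, -71.24191284179688), (49.755733489990234, 50.174232482910156), 83.71346282958984) [ 0.56971456 -0.07137989  0.0135329 ]
hs in tray 208 ((544.2811889648438, 311.255615234375), (52.84235763549805, 50.97772979736328), 51.31514358520508) 0.03596773633128667
```

servo_tool:
  steps:
    - {"tx": 0.3,"ty": 0.05,"tz": -4,"yaw": 0,"claw": 7.5}
    - {"tx": 0,"ty": 0,"tz": -4,"yaw": 0,"claw": 7.5}
    - {"tx": 0,"ty": 0,"tz": -3,"yaw": 0,"claw": 7.5}
    - {"tx": 0,"ty": 0,"tz": -1.1,"yaw": 0,"claw": 7.5}
    - {"tx": 0,"ty": 0,"tz": 0,"yaw": 0,"claw": 7.5}
    - {"tx": 0,"ty": 0,"tz": 0,"yaw": 0,"claw": 4}
    - {"tx": 0,"ty": 0,"tz": 0,"yaw": 0,"claw": 4}
    - {"tx": 0,"ty": 0,"tz": 0,"yaw": 0,"claw": 4}
    - {"tx": 0,"ty": 0,"tz": 0,"yaw": 0,"claw": 4}
    - {"tx": 0,"ty": 0,"tz": 0,"yaw": 0,"claw": 4}
    - {"tx": 0,"ty": 0,"tz": 0,"yaw": 0,"claw": 4}
    - {"tx": 0,"ty": 0,"tz": 0,"yaw": 0,"claw": 4}
  newtons: 30

```text
time_s: 9.15
position: [0.5705, -0.0724, 0.0252]
tool_rot: [[-0.995, 0.095, 0.003], [0.095, 0.995, -0.001], [-0.003, -0.0, -1.0]]
ft_force: [-0.0, 2.3, 7.1]
grip_width: 0.0493
gripper_force: 31.4
```

servo_tool:
  steps:
    - {"tx": 0,"ty": 0,"tz": 2,"yaw": 0,"claw": 4}
    - {"tx": 0,"ty": 0,"tz": 4,"yaw": 0,"claw": 4}
    - {"tx": 0,"ty": 0,"tz": 4,"yaw": 0,"claw": 4}
    - {"tx": -0.23,"ty": 3.48,"tz": 0,"yaw": -3.07,"claw": 4}
    - {"tx": -0.23,"ty": 3.48,"tz": 0,"yaw": -3.07,"claw": 4}
    - {"tx": -0.23,"ty": 3.48,"tz": 0,"yaw": -3.07,"claw": 4}
    - {"tx": -0.23,"ty": 3.48,"tz": 0,"yaw": -3.07,"claw": 4}
    - {"tx": -0.23,"ty": 3.48,"tz": 0,"yaw": -3.07,"claw": 4}
    - {"tx": -0.23,"ty": 3.48,"tz": 0,"yaw": -3.07,"claw": 4}
    - {"tx": -0.23,"ty": 3.48,"tz": 0,"yaw": -3.07,"claw": 4}
    - {"tx": -0.23,"ty": 3.48,"tz": 0,"yaw": -3.07,"claw": 4}
    - {"tx": -0.23,"ty": 3.48,"tz": 0,"yaw": -3.07,"claw": 4}
    - {"tx": -0.23,"ty": 3.48,"tz": 0,"yaw": -3.07,"claw": 4}
    - {"tx": -0.23,"ty": 3.48,"tz": 0,"yaw": -3.07,"claw": 4}
    - {"tx": 0,"ty": 0,"tz": 0,"yaw": 0,"claw": 4}
    - {"tx": 0,"ty": 0,"tz": 0,"yaw": 0,"claw": 4}

```text
time_s: 10.75
position: [0.5441, 0.3107, 0.1239]
tool_rot: [[-0.776, 0.631, 0.001], [0.631, 0.776, -0.0], [-0.001, 0.001, -1.0]]
ft_force: [0.3, 0.7, -0.5]
grip_width: 0.0488
gripper_force: 31.5
```

Run:
```python
from h import *
im,W=shot('wrist','w5.png'); o=env.observe()
print(o['position'],o['tool_rot'][:,1],o['grip_width'],o['time_s'])
z=W[...,2]; m=(np.hypot(W[...,0]-.545,W[...,1]-.31)<.045)
for lo,hi in((.024,.045),(.09,.14)):
  q=W[m&(z>lo)&(z<hi)]; print(len(q),cv2.minAreaRect((q[:,:2]*1000).astype(np.float32)) if len(q) else 0,np.percentile(q[:,2],[10,90]))
```

```text
[0.54435324 0.30991262 0.1238105 ] [6.31843600e-01 7.75095870e-01 2.37728413e-04] 0.04886771500592961 10.8
1339 ((545.1282348632812, 312.39959716796875), (49.927940368652344, 49.794002532958984), 50.995025634765625) [0.02534414 0.03333822]
10275 ((543.7527465820312, 313.1168212890625), (76.70574188232422, 50.71202850341797), 51.00986862182617) [0.10540489 0.12826775]
```

View pics/w5.png

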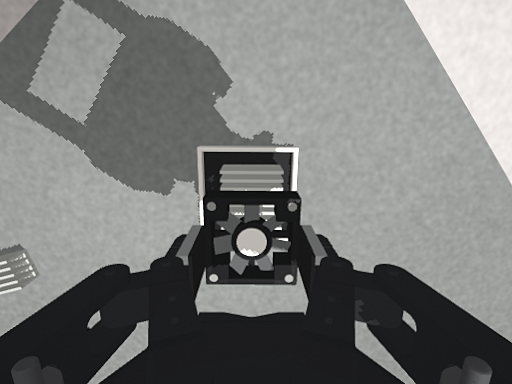

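The fan is level and square in the jaws, hub at (252,241), above the heatsink in the tray (fins near (250,176)). I lower it now.

servo_tool:
  steps:
    - {"tx": 0.05,"ty": 0.05,"tz": -3,"yaw": 0,"claw": 4}
    - {"tx": 0,"ty": 0,"tz": -2,"yaw": 0,"claw": 4}
    - {"tx": 0,"ty": 0,"tz": -0.9,"yaw": 0,"claw": 4}
    - {"tx": 0,"ty": 0,"tz": -0.4,"yaw": 0,"claw": 4}
    - {"tx": 0,"ty": 0,"tz": -0.2,"yaw": 0,"claw": 4}
    - {"tx": 0,"ty": 0,"tz": 0,"yaw": 0,"claw": 4}
    - {"tx": 0,"ty": 0,"tz": 0,"yaw": 0,"claw": 4}

```text
time_s: 11.5
position: [0.5452, 0.3109, 0.0592]
tool_rot: [[-0.775, 0.632, 0.001], [0.632, 0.775, 0.0], [-0.001, 0.001, -1.0]]
ft_force: [0.6, -0.0, 0.5]
grip_width: 0.049
gripper_force: 31.5
```

servo_tool:
  steps:
    - {"tx": 0,"ty": 0,"tz": -0.1,"yaw": 0,"claw": 4}
    - {"tx": 0,"ty": 0,"tz": 0,"yaw": 0,"claw": 4}

```text
time_s: 11.7
position: [0.5451, 0.3111, 0.0583]
tool_rot: [[-0.775, 0.632, 0.001], [0.632, 0.775, 0.0], [-0.001, 0.001, -1.0]]
ft_force: [-1.8, -1.0, 4.7]
grip_width: 0.0486
gripper_force: 32.0
```

servo_tool:
  steps:
    - {"tx": 0,"ty": 0,"tz": 0,"yaw": 0,"claw": 7}
    - {"tx": 0,"ty": 0,"tz": 0,"yaw": 0,"claw": 7}
    - {"tx": 0,"ty": 0,"tz": 0,"yaw": 0,"claw": 7}
    - {"tx": 0,"ty": 0,"tz": 0,"yaw": 0,"claw": 7}
    - {"tx": 0,"ty": 0,"tz": 2,"yaw": 0,"claw": 7}
    - {"tx": 0,"ty": 0,"tz": 4,"yaw": 0,"claw": 7}
    - {"tx": 0.97,"ty": -1.78,"tz": 0.5,"yaw": -7,"claw": 7.5}
    - {"tx": 0.97,"ty": -1.78,"tz": 0.5,"yaw": -7,"claw": 7.5}
    - {"tx": 0.97,"ty": -1.78,"tz": 0.5,"yaw": -7,"claw": 7.5}
    - {"tx": 0.97,"ty": -1.78,"tz": 0.5,"yaw": -7,"claw": 7.5}
    - {"tx": 0.97,"ty": -1.78,"tz": 0.5,"yaw": -7,"claw": 7.5}
    - {"tx": 0.97,"ty": -1.78,"tz": 0.5,"yaw": -7,"claw": 7.5}
    - {"tx": 0.97,"ty": -1.78,"tz": 0,"yaw": -7,"claw": 7.5}
    - {"tx": 0.97,"ty": -1.78,"tz": 0,"yaw": -7,"claw": 7.5}
    - {"tx": 0.97,"ty": -1.78,"tz": 0,"yaw": -7,"claw": 7.5}
    - {"tx": 0.97,"ty": -1.78,"tz": 0,"yaw": -7,"claw": 7.5}
    - {"tx": 0.97,"ty": -1.78,"tz": 0,"yaw": -7,"claw": 7.5}
    - {"tx": 0.97,"ty": -1.78,"tz": 0,"yaw": -7,"claw": 7.5}
    - {"tx": 0.97,"ty": -1.78,"tz": 0,"yaw": -7,"claw": 7.5}
    - {"tx": 0,"ty": 0,"tz": 0,"yaw": 0,"claw": 7.5}

```text
time_s: 13.7
position: [0.6717, 0.0773, 0.1469]
tool_rot: [[0.649, 0.761, 0.0], [0.761, -0.649, -0.0], [-0.0, 0.0, -1.0]]
ft_force: [-0.4, -0.2, 0.1]
grip_width: 0.0749
gripper_force: 0.0
```

servo_tool:
  steps:
    - {"tx": 0,"ty": 0,"tz": 0,"yaw": 0,"claw": 7.5}

```text
time_s: 13.8
position: [0.6707, 0.0796, 0.147]
tool_rot: [[0.644, 0.765, -0.001], [0.765, -0.644, 0.0], [-0.0, -0.001, -1.0]]
ft_force: [-0.7, 0.4, -0.7]
grip_width: 0.0751
gripper_force: 0.0
```

Run:
```python
from h import *
im,W=shot('wrist','w6.png'); o=env.observe()
print(o['position'],o['tool_rot'][:,1],o['grip_width'],o['time_s'],o['q'])
z=W[...,2]; m=(np.hypot(W[...,0]-.671,W[...,1]-.08)<.045)&(z>.036)&(z<.06)
q=W[m]; print(m.sum(),cv2.minAreaRect((q[:,:2]*1000).astype(np.float32)),q.mean(0))
im,W=shot('top'); z=W[...,2]; m=(z>.042)&(z<.07)&(np.hypot(W[...,0]-.545,W[...,1]-.31)<.045)
q=W[m]; print('fan',m.sum(),cv2.minAreaRect((q[:,:2]*1000).astype(np.float32)),np.percentile(q[:,2],[50,90]))
```

```text
[0.67053558 0.08009195 0.14716336] [ 7.65038768e-01 -6.43983929e-01 -6.18988218e-04] 0.07503200866455911 13.85 [-3.21432662e+00  3.89296302e+01  6.10538648e+01  1.55255678e-02
  8.00493689e+01  3.68725297e+01]
1401 ((672.4346923828125, 80.87629699707031), (24.18504524230957, 48.287384033203125), 53.006900787353516) [0.67267145 0.08101433 0.03968488]
fan 298 ((543.8491821289062, 312.7257995605469), (54.06293869018555, 51.20553207397461), 50.58188247680664) [0.04764124 0.0507635 ]
```

View pics/w6.png

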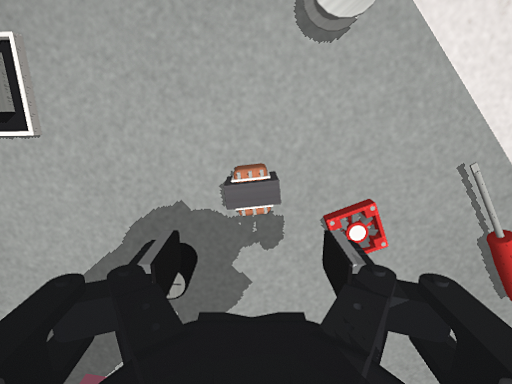

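The core lies at (250,190), its long side across the jaws. The red fan (357,233) and tall capacitor (185,270) are clear of it. I fine-align and grip.

servo_tool:
  steps:
    - {"tx": 0.17,"ty": 0.08,"tz": -3,"yaw": 3,"claw": 7.5}
    - {"tx": 0,"ty": 0,"tz": -4,"yaw": 0,"claw": 7.5}
    - {"tx": 0,"ty": 0,"tz": -3,"yaw": 0,"claw": 7.5}
    - {"tx": 0,"ty": 0,"tz": -1.6,"yaw": 0,"claw": 7.5}
    - {"tx": 0,"ty": 0,"tz": 0,"yaw": 0,"claw": 7.5}
    - {"tx": 0,"ty": 0,"tz": 0,"yaw": 0,"claw": 4}
    - {"tx": 0,"ty": 0,"tz": 0,"yaw": 0,"claw": 4}
    - {"tx": 0,"ty": 0,"tz": 0,"yaw": 0,"claw": 4}
    - {"tx": 0,"ty": 0,"tz": 0,"yaw": 0,"claw": 4}
    - {"tx": 0,"ty": 0,"tz": 0,"yaw": 0,"claw": 4}
    - {"tx": 0,"ty": 0,"tz": 0,"yaw": 0,"claw": 4}
    - {"tx": 0,"ty": 0,"tz": 0,"yaw": 0,"claw": 4}
  newtons: 60

```text
time_s: 15.1
position: [0.6734, 0.0806, 0.0334]
tool_rot: [[0.605, 0.797, 0.003], [0.797, -0.605, 0.0], [0.002, 0.003, -1.0]]
ft_force: [-0.4, 1.5, 7.1]
grip_width: 0.0476
gripper_force: 62.5
```

servo_tool:
  steps:
    - {"tx": 0,"ty": 0,"tz": 2,"yaw": 0,"claw": 4}
    - {"tx": 0,"ty": 0,"tz": 4,"yaw": 0,"claw": 4}
    - {"tx": 0,"ty": 0,"tz": 4,"yaw": 0,"claw": 4}
    - {"tx": -0.74,"ty": -3.12,"tz": 0,"yaw": 0.43,"claw": 4}
    - {"tx": -0.74,"ty": -3.12,"tz": 0,"yaw": 0.43,"claw": 4}
    - {"tx": -0.74,"ty": -3.12,"tz": 0,"yaw": 0.43,"claw": 4}
    - {"tx": -0.74,"ty": -3.12,"tz": 0,"yaw": 0.43,"claw": 4}
    - {"tx": -0.74,"ty": -3.12,"tz": 0,"yaw": 0.43,"claw": 4}
    - {"tx": -0.74,"ty": -3.12,"tz": 0,"yaw": 0.43,"claw": 4}
    - {"tx": -0.74,"ty": -3.12,"tz": 0,"yaw": 0.43,"claw": 4}
    - {"tx": -0.74,"ty": -3.12,"tz": 0,"yaw": 0.43,"claw": 4}
    - {"tx": -0.74,"ty": -3.12,"tz": 0,"yaw": 0.43,"claw": 4}
    - {"tx": -0.74,"ty": -3.12,"tz": 0,"yaw": 0.43,"claw": 4}
    - {"tx": -0.74,"ty": -3.12,"tz": 0,"yaw": 0.43,"claw": 4}
    - {"tx": -0.74,"ty": -3.12,"tz": 0,"yaw": 0.43,"claw": 4}
    - {"tx": 0,"ty": 0,"tz": 0,"yaw": 0,"claw": 4}
    - {"tx": 0,"ty": 0,"tz": 0,"yaw": 0,"claw": 4}

```text
time_s: 16.8
position: [0.5835, -0.2944, 0.1314]
tool_rot: [[0.532, 0.847, -0.0], [0.847, -0.532, 0.0], [0.0, -0.0, -1.0]]
ft_force: [-0.2, 0.7, -2.7]
grip_width: 0.047
gripper_force: 62.1
```

Run:
```python
from h import *
im,W=shot('wrist','w7.png'); o=env.observe()
print(o['position'],o['tool_rot'][:,1],o['grip_width'],o['time_s'])
```

```text
[ 0.58374575 -0.29356119  0.13140268] [ 8.47474487e-01 -5.30836029e-01 -3.21694186e-04] 0.046930445083419335 16.85
```

View pics/w7.png

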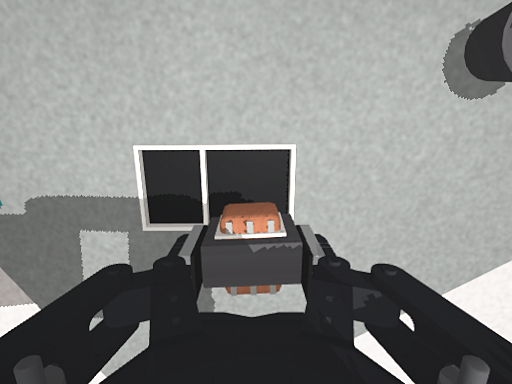

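The transformer is upright in the jaws. The tray's rim corners are at (136,148) and (295,147), the smaller bay is on the left, and yaw matches.

Run:
```python
from h import *
im,W=load('wrist')
a=np.nanmedian(W[147:150,138:142].reshape(-1,3),0);b=np.nanmedian(W[147:150,289:293].reshape(-1,3),0)
L=np.linalg.norm(a-b); d=(a-b)/L; print(a,b,L,np.degrees(np.arctan2(d[1],d[0])))
n=np.array([d[1],-d[0]]); c=(a+b)[:2]/2
for s in(1,-1): e=c+s*n*.038; print('c',e,'big',e-.029*d[:2],'small',e+.04*d[:2])
```

```text
[ 0.52294592 -0.20830674  0.01168753] [ 0.63394749 -0.27795568  0.01180662] 0.1310432731110228 147.89341233910022
c [ 0.59864354 -0.21094291] big [ 0.6232083  -0.22635629] small [ 0.56476112 -0.18968308]
c [ 0.55824987 -0.27531951] big [ 0.58281462 -0.29073288] small [ 0.52436745 -0.25405968]
```

servo_tool:
  steps:
    - {"tx": -0.05,"ty": 0.2,"tz": -3,"yaw": 0,"claw": 4}
    - {"tx": 0,"ty": 0,"tz": -3,"yaw": 0,"claw": 4}
    - {"tx": 0,"ty": 0,"tz": -2,"yaw": 0,"claw": 4}
    - {"tx": 0,"ty": 0,"tz": -1,"yaw": 0,"claw": 4}
    - {"tx": 0,"ty": 0,"tz": -0.4,"yaw": 0,"claw": 4}
    - {"tx": 0,"ty": 0,"tz": -0.1,"yaw": 0,"claw": 4}
    - {"tx": 0,"ty": 0,"tz": 0,"yaw": 0,"claw": 4}
    - {"tx": 0,"ty": 0,"tz": 0,"yaw": 0,"claw": 4}

```text
time_s: 17.65
position: [0.5837, -0.2923, 0.0374]
tool_rot: [[0.531, 0.848, 0.001], [0.848, -0.531, -0.001], [-0.0, 0.002, -1.0]]
ft_force: [-0.4, -0.1, -1.8]
grip_width: 0.0469
gripper_force: 62.2
```

servo_tool:
  steps:
    - {"tx": 0,"ty": 0,"tz": -0.1,"yaw": 0,"claw": 4}
    - {"tx": 0,"ty": 0,"tz": -0.1,"yaw": 0,"claw": 4}
    - {"tx": 0,"ty": 0,"tz": 0,"yaw": 0,"claw": 4}

```text
time_s: 17.95
position: [0.5837, -0.2923, 0.0364]
tool_rot: [[0.531, 0.848, 0.002], [0.848, -0.531, -0.001], [-0.0, 0.002, -1.0]]
ft_force: [-3.8, 2.5, 9.2]
grip_width: 0.0467
gripper_force: 63.5
```

servo_tool:
  steps:
    - {"tx": 0,"ty": 0,"tz": 0,"yaw": 0,"claw": 7}
    - {"tx": 0,"ty": 0,"tz": 0,"yaw": 0,"claw": 7}
    - {"tx": 0,"ty": 0,"tz": 0,"yaw": 0,"claw": 7}
    - {"tx": 0,"ty": 0,"tz": 0,"yaw": 0,"claw": 7}
    - {"tx": 0,"ty": 0,"tz": 3,"yaw": 0,"claw": 7}
    - {"tx": 0,"ty": 0,"tz": 4,"yaw": 0,"claw": 7}
    - {"tx": 0,"ty": 0,"tz": 4,"yaw": 0,"claw": 7}
    - {"tx": -0.175,"ty": 2.76,"tz": 0,"yaw": 6.92,"claw": 7}
    - {"tx": -0.175,"ty": 2.76,"tz": 0,"yaw": 6.92,"claw": 7}
    - {"tx": -0.175,"ty": 2.76,"tz": 0,"yaw": 6.92,"claw": 7}
    - {"tx": -0.175,"ty": 2.76,"tz": 0,"yaw": 6.92,"claw": 7}
    - {"tx": -0.175,"ty": 2.76,"tz": 0,"yaw": 6.92,"claw": 7}
    - {"tx": -0.175,"ty": 2.76,"tz": 0,"yaw": 6.92,"claw": 7}
    - {"tx": -0.175,"ty": 2.76,"tz": 0,"yaw": 6.92,"claw": 7}
    - {"tx": -0.175,"ty": 2.76,"tz": 0,"yaw": 6.92,"claw": 7}
    - {"tx": -0.175,"ty": 2.76,"tz": 0,"yaw": 6.92,"claw": 7}
    - {"tx": -0.175,"ty": 2.76,"tz": 0,"yaw": 6.92,"claw": 7}
    - {"tx": -0.175,"ty": 2.76,"tz": 0,"yaw": 6.92,"claw": 7}
    - {"tx": -0.175,"ty": 2.76,"tz": 0,"yaw": 6.92,"claw": 7}
    - {"tx": -0.175,"ty": 2.76,"tz": 0,"yaw": 6.92,"claw": 7}

```text
time_s: 19.95
position: [0.5604, 0.0678, 0.1444]
tool_rot: [[-0.85, 0.527, 0.0], [0.527, 0.85, -0.0], [-0.0, 0.0, -1.0]]
ft_force: [0.4, -0.1, 0.1]
grip_width: 0.0697
gripper_force: 0.0
```

servo_tool:
  steps:
    - {"tx": 0,"ty": 0,"tz": 0,"yaw": 0,"claw": 7}
    - {"tx": 0,"ty": 0,"tz": 0,"yaw": 0,"claw": 7}

```text
time_s: 20.15
position: [0.5605, 0.0669, 0.1443]
tool_rot: [[-0.847, 0.532, 0.0], [0.532, 0.847, -0.0], [-0.0, -0.0, -1.0]]
ft_force: [-0.5, 0.6, -0.1]
grip_width: 0.0701
gripper_force: 0.0
```

Run:
```python
from h import *
im,W=shot('wrist','w8.png'); o=env.observe()
print(o['position'],o['tool_rot'][:,1],o['grip_width'],o['time_s'],o['q'])
z=W[...,2]; m=(np.hypot(W[...,0]-.561,W[...,1]-.067)<.035)&(z>.045)&(z<.07)
q=W[m]; print(m.sum(),cv2.minEnclosingCircle((q[:,:2]*1000).astype(np.float32)),q.mean(0))
im,W=shot('top'); z=W[...,2]; m=(z>.036)&(z<.06)&(np.hypot(W[...,0]-.583,W[...,1]+.29)<.045)
q=W[m]; print('tr',m.sum(),cv2.minAreaRect((q[:,:2]*1000).astype(np.float32)),np.percentile(q[:,2],[10,50,90]))
```

```text
[0.56065584 0.06626946 0.14431479] [ 5.32680874e-01  8.46316167e-01 -1.80464723e-04] 0.07005544015629697 20.2 [-5.26516458e+00  2.87904819e+01  8.14479898e+01 -1.57386349e-02
  6.97552870e+01 -6.30729496e+01]
1344 ((562.2886962890625, 68.33045196533203), 17.604524612426758) [0.56176619 0.06884057 0.04996205]
tr 208 ((583.9738159179688, -292.0672607421875), (41.12273406982422, 48.05080032348633), 60.1702766418457) [0.03713235 0.0424349  0.0453545 ]
```

servo_tool:
  steps:
    - {"tx": 0.13,"ty": 0.18,"tz": -3,"yaw": 0,"claw": 7}
    - {"tx": 0,"ty": 0,"tz": -4,"yaw": 0,"claw": 7}
    - {"tx": 0,"ty": 0,"tz": -3,"yaw": 0,"claw": 7}
    - {"tx": 0,"ty": 0,"tz": -1.2,"yaw": 0,"claw": 7}
    - {"tx": 0,"ty": 0,"tz": 0,"yaw": 0,"claw": 7}
    - {"tx": 0,"ty": 0,"tz": 0,"yaw": 0,"claw": 2.5}
    - {"tx": 0,"ty": 0,"tz": 0,"yaw": 0,"claw": 2.5}
    - {"tx": 0,"ty": 0,"tz": 0,"yaw": 0,"claw": 2.5}
    - {"tx": 0,"ty": 0,"tz": 0,"yaw": 0,"claw": 2.5}
    - {"tx": 0,"ty": 0,"tz": 0,"yaw": 0,"claw": 2.5}
    - {"tx": 0,"ty": 0,"tz": 0,"yaw": 0,"claw": 2.5}
    - {"tx": 0,"ty": 0,"tz": 0,"yaw": 0,"claw": 2.5}
    - {"tx": 0,"ty": 0,"tz": 0,"yaw": 0,"claw": 2.5}
  newtons: 40

```text
time_s: 21.55
position: [0.5627, 0.0683, 0.0339]
tool_rot: [[-0.847, 0.531, 0.003], [0.531, 0.847, -0.001], [-0.003, 0.001, -1.0]]
ft_force: [-0.8, -0.6, 7.8]
grip_width: 0.034
gripper_force: 40.1
```

servo_tool:
  steps:
    - {"tx": 0,"ty": 0,"tz": 2,"yaw": 0,"claw": 2.5}
    - {"tx": 0,"ty": 0,"tz": 4,"yaw": 0,"claw": 2.5}
    - {"tx": 0,"ty": 0,"tz": 4,"yaw": 0,"claw": 2.5}
    - {"tx": -0.34,"ty": -2.94,"tz": 0,"yaw": 0,"claw": 2.5}
    - {"tx": -0.34,"ty": -2.94,"tz": 0,"yaw": 0,"claw": 2.5}
    - {"tx": -0.34,"ty": -2.94,"tz": 0,"yaw": 0,"claw": 2.5}
    - {"tx": -0.34,"ty": -2.94,"tz": 0,"yaw": 0,"claw": 2.5}
    - {"tx": -0.34,"ty": -2.94,"tz": 0,"yaw": 0,"claw": 2.5}
    - {"tx": -0.34,"ty": -2.94,"tz": 0,"yaw": 0,"claw": 2.5}
    - {"tx": -0.34,"ty": -2.94,"tz": 0,"yaw": 0,"claw": 2.5}
    - {"tx": -0.34,"ty": -2.94,"tz": 0,"yaw": 0,"claw": 2.5}
    - {"tx": -0.34,"ty": -2.94,"tz": 0,"yaw": 0,"claw": 2.5}
    - {"tx": -0.34,"ty": -2.94,"tz": 0,"yaw": 0,"claw": 2.5}
    - {"tx": -0.35,"ty": -2.93,"tz": 0,"yaw": 0,"claw": 2.5}
    - {"tx": 0,"ty": 0,"tz": 0,"yaw": 0,"claw": 2.5}
    - {"tx": 0,"ty": 0,"tz": 0,"yaw": 0,"claw": 2.5}

```text
time_s: 23.15
position: [0.5242, -0.2549, 0.1326]
tool_rot: [[-0.847, 0.532, 0.0], [0.532, 0.847, 0.0], [-0.0, 0.0, -1.0]]
ft_force: [0.1, 0.2, 0.0]
grip_width: 0.0338
gripper_force: 40.0
```

Run:
```python
from h import *
im,W=shot('wrist','w9.png')
```

```text
(no output)
```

View pics/w9.png

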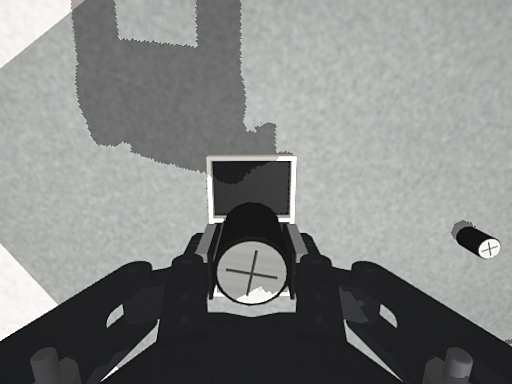

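The capacitor is upright, its top at (252,271), and in line with the smaller bay (rim (208,157)–(296,157)). I lower it.

servo_tool:
  steps:
    - {"tx": 0,"ty": 0,"tz": -3,"yaw": 0,"claw": 2.5}
    - {"tx": 0,"ty": 0,"tz": -3,"yaw": 0,"claw": 2.5}
    - {"tx": 0,"ty": 0,"tz": -2,"yaw": 0,"claw": 2.5}
    - {"tx": 0,"ty": 0,"tz": -1,"yaw": 0,"claw": 2.5}
    - {"tx": 0,"ty": 0,"tz": -0.4,"yaw": 0,"claw": 2.5}
    - {"tx": 0,"ty": 0,"tz": -0.15,"yaw": 0,"claw": 2.5}
    - {"tx": 0,"ty": 0,"tz": -0.1,"yaw": 0,"claw": 2.5}
    - {"tx": 0,"ty": 0,"tz": 0,"yaw": 0,"claw": 2.5}

```text
time_s: 24.0
position: [0.5248, -0.2549, 0.037]
tool_rot: [[-0.847, 0.531, 0.002], [0.531, 0.847, -0.001], [-0.002, 0.0, -1.0]]
ft_force: [-0.2, 1.3, 3.5]
grip_width: 0.0337
gripper_force: 40.4
```

Contact. Release, rise, and move aside.

servo_tool:
  steps:
    - {"tx": 0,"ty": 0,"tz": 0,"yaw": 0,"claw": 6}
    - {"tx": 0,"ty": 0,"tz": 0,"yaw": 0,"claw": 6}
    - {"tx": 0,"ty": 0,"tz": 0,"yaw": 0,"claw": 6}
    - {"tx": 0,"ty": 0,"tz": 0,"yaw": 0,"claw": 6}
    - {"tx": 0,"ty": 0,"tz": 2,"yaw": 0,"claw": 6}
    - {"tx": 0,"ty": 0,"tz": 4,"yaw": 0,"claw": 6}
    - {"tx": 0,"ty": 0,"tz": 4,"yaw": 0,"claw": 6}
    - {"tx": 0,"ty": 0,"tz": 4,"yaw": 0,"claw": 6}
    - {"tx": -3,"ty": 0,"tz": 3,"yaw": 0,"claw": 6}
    - {"tx": -4,"ty": 0,"tz": 0,"yaw": 0,"claw": 6}
    - {"tx": -4,"ty": 0,"tz": 0,"yaw": 0,"claw": 6}
    - {"tx": 0,"ty": 0,"tz": 0,"yaw": 0,"claw": 6}
    - {"tx": 0,"ty": 0,"tz": 0,"yaw": 0,"claw": 6}

```text
time_s: 25.3
position: [0.4142, -0.255, 0.2062]
tool_rot: [[-0.846, 0.532, 0.001], [0.532, 0.847, -0.001], [-0.001, -0.0, -1.0]]
ft_force: [0.3, 0.3, 1.0]
grip_width: 0.0598
gripper_force: 0.0
```

Run:
```python
from h import *
im,W=shot('top'); cv2.imwrite('pics/end.png',cv2.resize(im[120:280,100:400,::-1],(800,427),interpolation=cv2.INTER_CUBIC))
z=W[...,2]
t=np.radians(147.9);R=np.array([[np.cos(t),np.sin(t)],[-np.sin(t),np.cos(t)]]);c=np.array([.5586,-.2765])
for k,x,y,lo,hi in(('cap',.525,-.255,.045,.07),('tr',.584,-.292,.037,.05),('fan',.545,.31,.042,.07),('sh',.458,.083,.018,.04),('sc',.68,-.099,.02,.04)):
    m=(z>lo)&(z<hi)&(np.hypot(W[...,0]-x,W[...,1]-y)<.04); q=W[m]
    r=cv2.minAreaRect((q[:,:2]*1000).astype(np.float32)); print(k,m.sum(),np.round(r[0],1),np.round(r[1],1),round(r[2],1),np.percentile(q[:,2],[10,50,90]).round(4), (R@(np.array(r[0])/1000-c)).round(4))
```

```text
cap 153 [ 524.8 -254.2] [33.5 35.1] 13.1 [0.051  0.0536 0.0557] [ 0.0405 -0.001 ]
tr 197 [ 582.7 -293.3] [37.  48.9] 58.2 [0.0382 0.0426 0.0457] [-0.0294  0.0014]
fan 300 [543.9 312.6] [51.9 51. ] 50.3 [0.0435 0.0477 0.0507] [ 0.3255 -0.4913]
sh 53 [458.5  83.5] [28.7 29.5] 67.4 [0.0219 0.0246 0.0269] [ 0.2761 -0.2518]
sc 55 [679.9 -98.9] [19.7 18.9] 0.4 [0.0255 0.0284 0.0309] [-0.0083 -0.2149]
```

View pics/end.png

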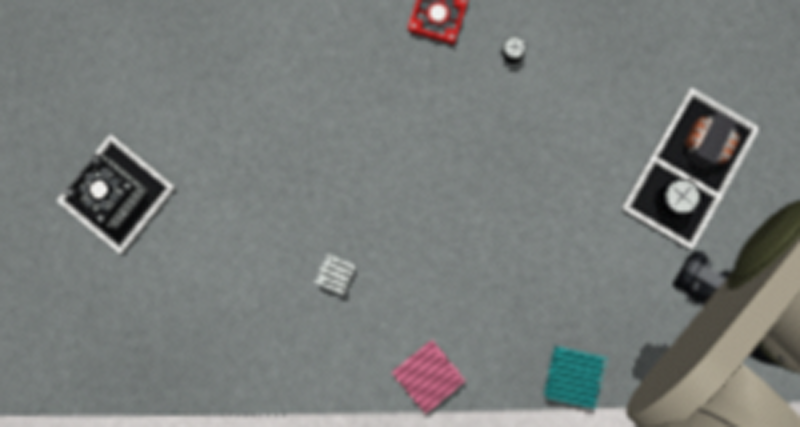

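Both kits sit in their trays: fan on heatsink at (100,190), transformer at (712,138), tall capacitor at (683,196). The small heatsink and short capacitor have not moved.

```bash
python3 -c "
from rig import env
print(env.close_job())"
```

```text
the job is handed in; nothing more can be done
None
```

Both kits are made up and the job is handed in at about 25 s of the 102 s limit; the final top view put every part in place, with the small heatsink and short capacitor unmoved, but the hand-in returned no verdict.

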